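# Key and close the seed tower's lid

### The job

Close the big seed tower: with a fingertip, push the peg on its raised lid round, either way, until the notch in the lid's edge stands over the steel pin on the rim, then press the lid down fully home, level with the rim. Only push and press: do not take the peg between the fingers or lift the lid, and leave the other things on the mat where they are.

Things in the scene. Friction and masses are not known exactly. Their poses are not given: they have to be found in the camera images.
- tower: the seed tower: two stacked clear plastic cups, 140 mm wide, stuck to the dark rubber mat and unmovable; rim 90 mm above the origin, which is the centre of its underside (z up, the pin lies on its +x side). The tower is turned any way round
- pin_tip (a point): top of the domed upright steel pin, 14 mm in diameter, 57 mm from the tower's vertical axis, 3 mm above the rim; it stands just inside the rim on a 14 mm wide steel clip whose flat tab reaches over the rim and sticks out 16 mm beyond it, so the tab shows outside the lid in the direction of the pin. At first the pin is hidden under the lid, 1 mm below its underside; in the seated lid it comes up through the notch
- notch (a point): the notch in the edge of the lid, 20 mm wide and 15 mm deep (open outwards), at the lid's top face, 57 mm from the lid's axis: it must stand straight above the pin before the lid can go down
- lid_center (a point): centre of the flat top face of the lid: a bamboo disc 124 mm in diameter and 6 mm thick, level, captive on the tower's central vertical axis. Raised at first, its top is 10 mm above the tower's rim; seated, level with the rim. The middle of the disc is bare and may be pressed
- peg_top (a point): top centre of the round bamboo finger peg that stands on the lid, 16 mm in diameter, rising 22 mm above the lid's top face, 42 mm from the lid's axis, directly opposite the notch; pushing its side turns the lid
- lid (a joint): turn of the lid on the tower (rad), growing anticlockwise seen from above; 0 and 6.283 are the same place, with the notch over the pin. It turns either way without end stops, with light friction (about 2 N at the peg), and stays where it is left
- lid_press (a joint): how far the lid is pushed down (m): 0 raised as found, 0.010 fully home, negative if lifted. A stiff seal: it takes about 7 N to move and stays where it is left; off the notch the pin stops it after 1 mm
- stack_a: bystander: loose two-tier stack of small clear cups, 84 mm wide, with a plain round bamboo lid that has no notch and a small central knob, 100 mm tall; origin at centre of underside
- stack_b: bystander: loose open stack of three small clear cups, 76 mm wide, 120 mm tall; origin at centre of underside
- dish: bystander: white ceramic feeding dish, 100 mm wide, 32 mm tall; origin at centre of underside
- ball: bystander: purple plastic rattle ball, 48 mm, standing on a small flat; origin at its underside
- clothespin: bystander: wooden clothespin toy, about 85 x 14 x 20 mm, lying flat; origin at centre of underside
- clamp: bystander: C-shaped steel perch clamp, 36 x 50 mm, 86 mm tall; origin at centre of underside
- scoop: bystander: wooden spoon, 130 mm long, lying flat; origin at its underside

How it is judged:
By the outcome, as a careful person would: the job done as asked, in the order asked, and still so for the second after the job is handed in, with the robot touching nothing.
It also fails if it takes over 51 s, if anything falls off the work surface, if the arm or the gripper's body presses on something with over 40 N, if the wrist force passes 120 N, or if a joint passes its speed limit or range.

### The arm

A 7-joint arm with a two-finger parallel gripper is mounted at the origin on the work surface. World frame = base frame: x ahead of the robot, y to its left, z up, the work surface at z = 0. Lengths are in m, angles in rad, forces in N, time in s.
With the tool pointing down it reaches from about 0.35 to 0.9 m from the base axis. Payload 8.1 kg.
Tool frame: the origin (TCP) lies midway between the tips of the shut fingers; the grasp point (between the pads) lies arm.hold_point_z behind it (arm.hold_point_z is the distance from the TCP to the grasp point, in m); z points along the fingers, x is the direction in which the jaws open and shut, and the axes are right-handed (so a half turn about z gives the same grasp; the last joint's range is limited). The gripper opens to 92 mm and grips with 3 to 60 N. Pads are 19 mm wide; open, the fingers measure 130 mm over their backs; the gripper's body (75 mm by 190 mm) begins 47 mm behind the grasp point.
Start: joints at [1.136, 0.434, 0.025, 1.573, -0.012, 1.134, -0.075], TCP at [0.204, -0.591, 0.227] pointing down, gripper open.
Joint ranges: [-2.62, 2.62], [-0.44, 2.09], [-1.27, 1.32], [0.08, 2.57], [-1.32, 4.46], [0.12, 2], [-2.74, 2.74]. Speed limits (rad/s): [2.22, 2.22, 3.01, 3.01, 3.14, 3.14, 3.14].

### API

Orientations are given as a rotation vector (axis times angle).
In Python, from cell import arm gives the robot as it stands.
- The arm moves only by the shell command python3 -m pendant 'ROWS' [FORCE]. ROWS is JSON, a list of rows, each an object with "dp": the shift along the tool's x, y, z in m, a list of three; "rotation": the turn, a rotation vector about the tool's x, y, z in rad, a list of three; "fingers": the closure, from -1 (fully open) to 1 (shut). In form: [{"dp": [x, y, z], "rotation": [rx, ry, rz], "fingers": fingers}, ...]. A call has 1 to 20 rows; each row is the pose to reach, as a shift and turn from the pose measured when the call began, along the tool's axes at that moment; what a row does not reach only later rows make up. A row lasts 1/8 s, in which the tool goes at most 62.5 mm and 10.7 degrees, less where a joint would pass 70% of its speed; a pose out of reach is approached as far as the arm can. A call with a gripper value outside its range is refused whole. The fingers move at their own pace and stop on an object; FORCE is the grip in N (left out, the last holds). Time passes only in rows, so rows that repeat a pose let the fingers close. It gives the time, the measured TCP pose, the force and the opening at its end, in the units of the state.
- arm.observe(): the state, without advancing time (a new reading comes with each control period).
- arm.get_image(name): name is "scene" or "top" or "wrist"; returns the picture (400x640x3 uint8, blue, green, red); there is no depth.
- arm.camera_params(name): a dict with "camera_matrix" (3x3 intrinsics, pixels), "rvec" (rotation vector, rad) and "tvec" (3), from world to camera coordinates, as OpenCV has them. Camera axes: x right, y down, z forward; pixel columns grow to the right and rows downward; lengths in m; the calibration is good to about 2 mm. A picture is of the moment at which its call begins: read the wrist's pose just before it. camera_params takes no time and is no camera call; for the wrist camera it gives the pose at the moment of the call.
- arm.sign_off(): hands the job in, once; it reports no verdict.
The state is a dict: "clock": time; "joints": joint angles; "dq": joint speeds; "joint_efforts": joint torques, N m; "position": TCP position; "ee_rot": TCP orientation; "force": force on the tool from outside, world axes, zero at the start; "ft_torque": the same for the moment, N m; "width": opening from 0.0 (shut) to 1.0 (fully open).
Only numpy, scipy, OpenCV 4.12 (cv2) and the standard library are available. Lean on these libraries where they do the work, as an engineer would, in place of code of your own. Each camera call takes 0.05 s, during which the arm holds its last target.

## Working session

There is one attempt and no reset: what is moved stays moved. The work goes in short steps, Python scripts to look and compute and a shell command to move; the robot and the scene stay as the last step left them, time stands still between calls to the robot, and variables do not carry over. Pictures are saved under pics/ and viewed, and the job is handed in when it is done.

```bash
mkdir -p pics; ls; python3 - <<'E'
from cell import arm
import cv2
o=arm.observe()
for k,v in o.items(): print(k,v)
print(arm.hold_point_z)
for n in("scene","top","wrist"):
    cv2.imwrite(f"pics/{n}0.png",arm.get_image(n)); p=arm.camera_params(n);print(n,p)
E
```

```text
pics
clock 0.0
joints [ 1.13637131  0.43521086  0.02499028  1.57407361 -0.01162686  1.13399034
 -0.07509828]
dq [-0.00165819 -0.00093716 -0.00024477  0.00050259 -0.00011604 -0.00032
  0.00034465]
joint_efforts [-3.92170041e-04 -6.67853093e+01  9.84536223e-01 -3.14459431e+01
 -6.05199533e-02  4.28507896e-02  1.35092664e-04]
position [ 0.20338978 -0.59045496  0.22596178]
ee_rot [-2.55708317e+00  1.82372297e+00  2.07048425e-03]
force [ 0.43584007  0.1609742  -0.71657323]
ft_torque [ 0.00468962 -0.01156942 -0.03066139]
width 0.9998907877439323
0.0188
scene {'camera_matrix': array([[466.87989583,   0.        , 329.34286625],
       [  0.        , 466.87989583, 202.94900648],
       [  0.        ,   0.        ,   1.        ]]), 'rvec': array([ 1.83185871,  1.46289757, -0.70127184]), 'tvec': array([-0.15920126, -0.24601082,  1.55200696])}
top {'camera_matrix': array([[427.705881  ,   0.        , 318.42149313],
       [  0.        , 427.705881  , 201.60949067],
       [  0.        ,   0.        ,   1.        ]]), 'rvec': array([ 2.16755949, -2.05582043,  0.21614921]), 'tvec': array([0.02830563, 0.58423301, 0.88249446])}
wrist {'camera_matrix': array([[309.54270616,   0.        , 314.85660098],
       [  0.        , 309.54270616, 202.72859301],
       [  0.        ,   0.        ,   1.        ]]), 'rvec': array([-2.36560453,  1.68604927,  0.23949719]), 'tvec': array([-0.62437975, -0.03544292,  0.39066667])}
```

View pics/scene0.png

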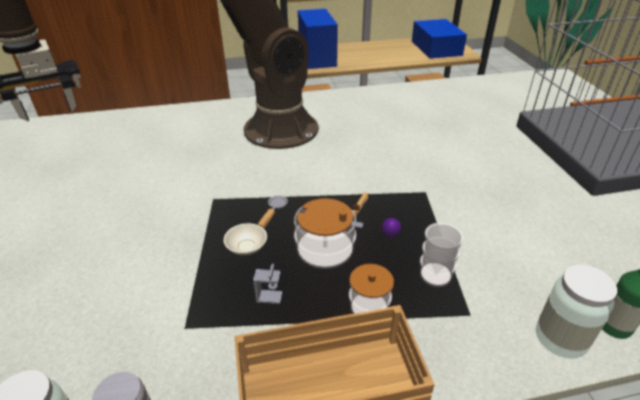

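View pics/top0.png

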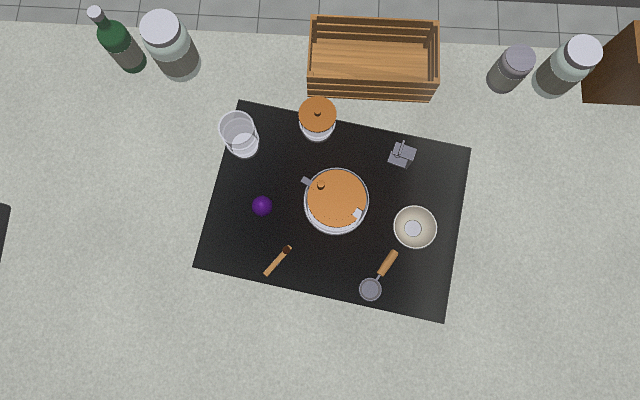

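View pics/wrist0.png

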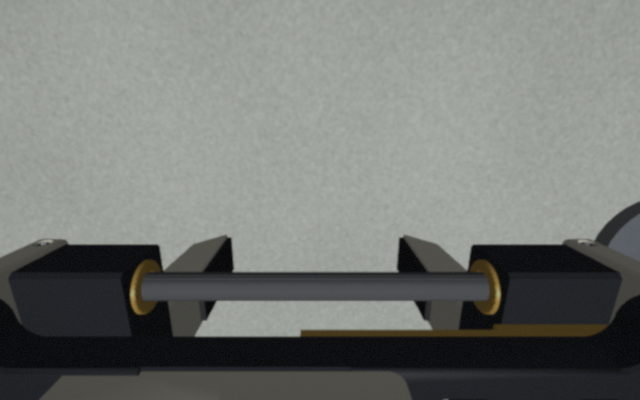

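```bash
python3 - <<'E'
import cv2
a=cv2.imread("pics/top0.png")[140:260,270:430]; cv2.imwrite("pics/topz.png",cv2.resize(a,None,fx=5,fy=5,interpolation=cv2.INTER_CUBIC))
a=cv2.imread("pics/scene0.png")[180:280,260:400]; cv2.imwrite("pics/scz.png",cv2.resize(a,None,fx=5,fy=5,interpolation=cv2.INTER_CUBIC))
E
```

```text
(no output)
```

View pics/topz.png

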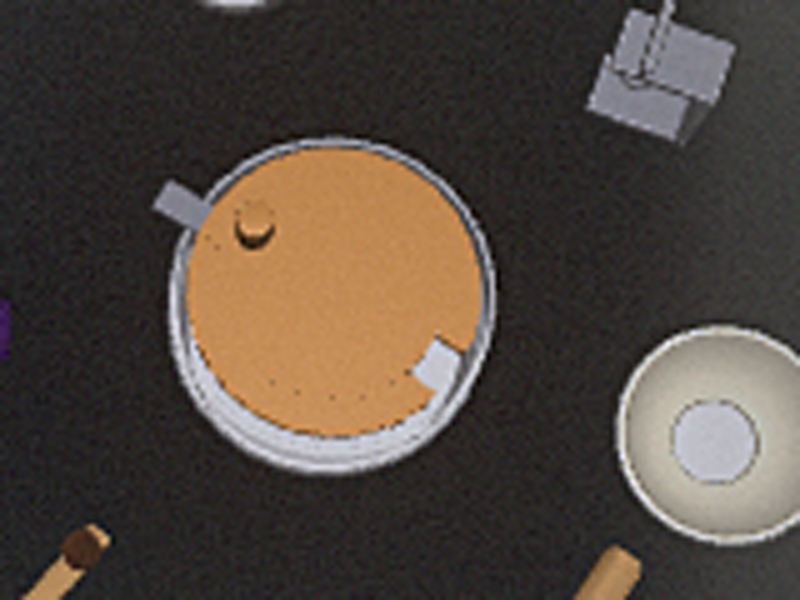

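View pics/scz.png

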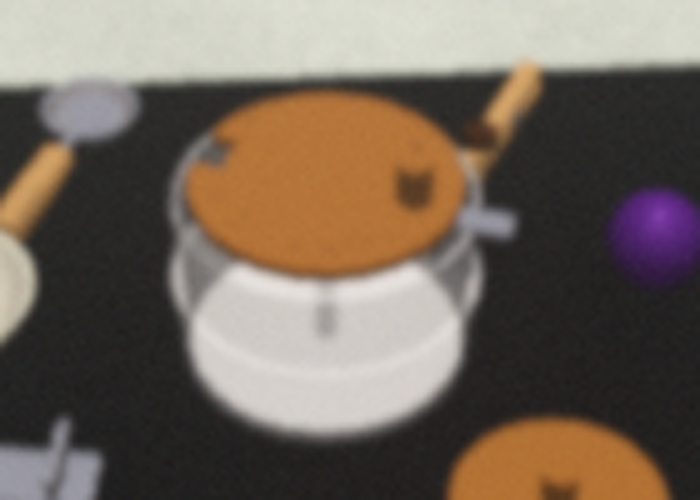

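```bash
cat > h.py <<'E'
import numpy as np,cv2
from cell import arm
from scipy.spatial.transform import Rotation as R
def plane(name,px,z):
    p=arm.camera_params(name); Rm=cv2.Rodrigues(p["rvec"])[0]; t=p["tvec"]
    u=cv2.undistortPoints(np.float64(px).reshape(-1,1,2),p["camera_matrix"],None).reshape(-1,2)
    d=np.c_[u,np.ones(len(u))]@Rm; c=-Rm.T@t
    return (c+d*((z-c[2])/d[:,2])[:,None])
def proj(name,P):
    p=arm.camera_params(name); return cv2.projectPoints(np.float64(P).reshape(-1,1,3),p["rvec"],p["tvec"],p["camera_matrix"],None)[0].reshape(-1,2)
def circ(P):
    A=np.c_[2*P[:,:2],np.ones(len(P))]; s=np.linalg.lstsq(A,(P[:,:2]**2).sum(1),rcond=None)[0]
    return s[:2],np.sqrt(s[2]+s[0]**2+s[1]**2)
def lid(name,img,box,z=0.1):
    y0,y1,x0,x1=box; im=img[y0:y1,x0:x1]
    hsv=cv2.cvtColor(im,cv2.COLOR_BGR2HSV); m=((hsv[...,1]>110)&(hsv[...,0]>5)&(hsv[...,0]<25)&(hsv[...,2]>90)).astype(np.uint8)
    n,l,s,_=cv2.connectedComponentsWithStats(m); k=1+s[1:,4].argmax()
    c=max(cv2.findContours((l==k).astype(np.uint8),cv2.RETR_EXTERNAL,cv2.CHAIN_APPROX_NONE)[0],key=len).reshape(-1,2)+[x0,y0]
    P=plane(name,c,z)
    g=np.ones(len(P),bool)
    for _ in range(5):
        C,r=circ(P[g]); g=abs(np.hypot(*(P[:,:2]-C).T)-r)<0.002
    return C,r,P,g
E
python3 - <<'E'
from h import *
for n,b in(("top",(155,245,295,380)),("scene",(190,250,285,362))):
    im=cv2.imread(f"pics/{n}0.png"); C,r,P,g=lid(n,im,b); print(n,C,r,g.sum(),len(g))
    d=P[~g,:2]-C; 
    print(np.c_[np.hypot(*d.T)*1e3,np.degrees(np.arctan2(d[:,1],d[:,0]))].round()[:40].tolist())
z=lambda x,y:(270+x/5-.4,140+y/5-.4)
C=lid("top",cv2.imread("pics/top0.png"),(155,245,295,380))[0]
for nm,px,h in(("tabend",z(164,195),.091),("tabmid",z(185,206),.091),("pegtop",z(254,213),.122),("notch",z(437,366),.1),("pegbase?",z(254,238),.1)):
    P=plane("top",[px],h)[0]; d=P[:2]-C; print(nm,P,np.hypot(*d),np.degrees(np.arctan2(d[1],d[0])))
s=lambda x,y:(260+x/5-.4,180+y/5-.4)
C=lid("scene",cv2.imread("pics/scene0.png"),(190,250,285,362))[0]
for nm,px,h in(("tabend",s(516,226),.091),("pegtop",s(415,175),.122),("notch",s(213,152),.1)):
    P=plane("scene",[px],h)[0]; d=P[:2]-C; print(nm,P,np.hypot(*d),np.degrees(np.arctan2(d[1],d[0])))
E
```

```text
top [0.58437371 0.02155054] 0.06117124675734397 157 176
[[58.0, -135.0], [55.0, -136.0], [53.0, -136.0], [50.0, -136.0], [47.0, -136.0], [45.0, -134.0], [45.0, -131.0], [45.0, -127.0], [46.0, -123.0], [44.0, -121.0], [45.0, -117.0], [46.0, -113.0], [45.0, -111.0], [46.0, -107.0], [49.0, -109.0], [50.0, -111.0], [53.0, -112.0], [55.0, -113.0], [57.0, -112.0]]
scene [0.58271255 0.019111  ] 0.0629691279049375 120 139
[[60.0, -136.0], [58.0, -133.0], [54.0, -131.0], [50.0, -129.0], [48.0, -125.0], [47.0, -121.0], [48.0, -116.0], [50.0, -111.0], [52.0, -111.0], [54.0, -111.0], [56.0, -110.0], [59.0, -110.0], [61.0, -110.0], [60.0, -107.0], [65.0, 27.0], [61.0, 55.0], [61.0, 61.0], [60.0, 85.0], [61.0, 88.0]]
tabend [0.62422614 0.09606274 0.091     ] 0.08450020371823015 61.860154448630816
tabmid [0.61982713 0.08674419 0.091     ] 0.07421022113168674 61.46190235287696
pegtop [0.61036453 0.05677527 0.122     ] 0.04377561628897997 53.57797418649393
notch [ 0.55398439 -0.02321859  0.1       ] 0.05410901513647114 -124.16869968369899
pegbase? [0.60506756 0.05631859 0.1       ] 0.0404605078103802 59.23901240432975
tabend [0.62328146 0.09684147 0.091     ] 0.0876804516579245 62.439142473444
pegtop [0.61497503 0.05198525 0.122     ] 0.04606065275093045 45.53810175960362
notch [ 0.55366576 -0.02693318  0.1       ] 0.054440640541431856 -122.24561649276593
```

```bash
cat >> h.py <<'E'
def goto(p,yaw,n):
    o=arm.observe(); R0=R.from_rotvec(o["ee_rot"]); y=np.radians(yaw)
    Rt=R.from_matrix(np.array([[np.cos(y),np.sin(y),0],[np.sin(y),-np.cos(y),0],[0,0,-1]]))
    d=R0.inv().apply(np.array(p)-o["position"]); rv=(R0.inv()*Rt).as_rotvec()
    for i in range(1,n+1): print((d*i/n).round(4).tolist(),(rv*i/n).round(3).tolist())
E
python3 - <<'E'
from h import *
goto((.5846,.066,.2),66,14)
E
```

```text
[-0.0355, -0.041, 0.0019] [-0.0, 0.0, -0.171]
[-0.0709, -0.082, 0.0038] [-0.0, 0.0, -0.342]
[-0.1064, -0.123, 0.0057] [-0.0, 0.0, -0.512]
[-0.1419, -0.1641, 0.0076] [-0.0, 0.0, -0.683]
[-0.1774, -0.2051, 0.0095] [-0.0, 0.0, -0.854]
[-0.2128, -0.2461, 0.0114] [-0.001, 0.0, -1.025]
[-0.2483, -0.2871, 0.0133] [-0.001, 0.0, -1.195]
[-0.2838, -0.3281, 0.0152] [-0.001, 0.0, -1.366]
[-0.3192, -0.3691, 0.0171] [-0.001, 0.0, -1.537]
[-0.3547, -0.4102, 0.019] [-0.001, 0.0, -1.708]
[-0.3902, -0.4512, 0.021] [-0.001, 0.001, -1.879]
[-0.4257, -0.4922, 0.0229] [-0.001, 0.001, -2.049]
[-0.4611, -0.5332, 0.0248] [-0.001, 0.001, -2.22]
[-0.4966, -0.5742, 0.0267] [-0.001, 0.001, -2.391]
```

```bash
python3 -m pendant '[{"dp":[-0.0355,-0.041,0.0],"rotation":[0,0,-0.171],"fingers":1},{"dp":[-0.071,-0.082,0.0],"rotation":[0,0,-0.342],"fingers":1},{"dp":[-0.106,-0.123,0.0],"rotation":[0,0,-0.512],"fingers":1},{"dp":[-0.142,-0.164,0.0],"rotation":[0,0,-0.683],"fingers":1},{"dp":[-0.177,-0.205,0.0],"rotation":[0,0,-0.854],"fingers":1},{"dp":[-0.213,-0.246,0.0],"rotation":[0,0,-1.025],"fingers":1},{"dp":[-0.248,-0.287,0.0],"rotation":[0,0,-1.195],"fingers":1},{"dp":[-0.284,-0.328,0.0],"rotation":[0,0,-1.366],"fingers":1},{"dp":[-0.319,-0.369,0.01],"rotation":[0,0,-1.537],"fingers":1},{"dp":[-0.355,-0.410,0.015],"rotation":[0,0,-1.708],"fingers":1},{"dp":[-0.390,-0.451,0.02],"rotation":[0,0,-1.879],"fingers":1},{"dp":[-0.426,-0.492,0.023],"rotation":[0,0,-2.05],"fingers":1},{"dp":[-0.461,-0.533,0.025],"rotation":[0,0,-2.22],"fingers":1},{"dp":[-0.497,-0.574,0.026],"rotation":[0,0,-2.391],"fingers":1},{"dp":[-0.497,-0.574,0.026],"rotation":[0,0,-2.391],"fingers":1},{"dp":[-0.497,-0.574,0.026],"rotation":[0,0,-2.391],"fingers":1}]'; python3 - <<'E'
from h import *
o=arm.observe();print(o["clock"],o["joints"],o["position"],o["width"])
Rm=R.from_rotvec(o["ee_rot"]).as_matrix();print(Rm)
cv2.imwrite("pics/w1.png",arm.get_image("wrist"));cv2.imwrite("pics/s1.png",cv2.resize(arm.get_image("scene")[120:280,240:420],None,fx=4,fy=3.7))
E
```

```text
clock: 2.15
position: [0.5839, 0.066, 0.2001]
ee_rot: [-2.634, -1.71, 0.002]
force: [0.6, -0.8, -0.0]
width: 0.0
2.15 [ 0.28370555  0.49566633 -0.70471605  1.65760835  0.3481672   1.11946173
  0.63538111] [0.5839147  0.06595492 0.20007652] 0.000395890527981184
[[ 4.07234707e-01  9.13321967e-01 -1.69651526e-03]
 [ 9.13323532e-01 -4.07234290e-01  6.00042472e-04]
 [-1.42847216e-04 -1.79382543e-03 -9.99998381e-01]]
```

View pics/w1.png

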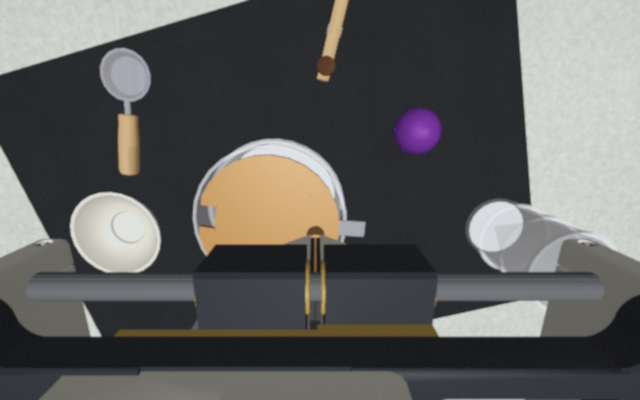

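View pics/s1.png

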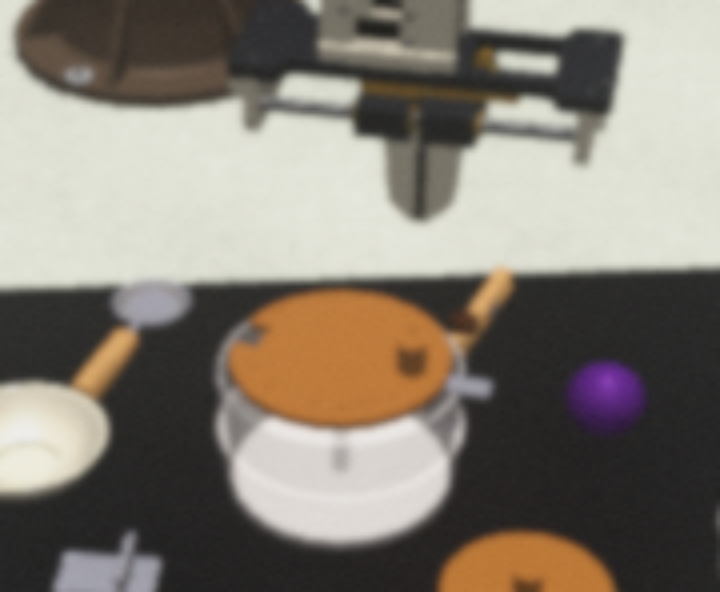

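```bash
python3 -m pendant '[{"dp":[0,0,0.03],"rotation":[0,0,0],"fingers":1},{"dp":[0,0,0.06],"rotation":[0,0,0],"fingers":1},{"dp":[0,0,0.08],"rotation":[0,0,0],"fingers":1},{"dp":[0,0,0.089],"rotation":[0,0,0],"fingers":1},{"dp":[0,0,0.089],"rotation":[0,0,0],"fingers":1}]'; python3 - <<'E'
from h import *
cv2.imwrite("pics/s2.png",cv2.resize(arm.get_image("scene")[160:280,250:400],None,fx=5,fy=5))
a=np.array([.042,-.0175])
for th in range(8,177,8):
    t=np.radians(th);print(th,round(t,3),(np.array([[np.cos(t),-np.sin(t)],[np.sin(t),np.cos(t)]])@a-a).round(4))
E
```

```text
clock: 2.88
position: [0.5836, 0.064, 0.1114]
ee_rot: [-2.637, -1.706, 0.002]
force: [0.1, 0.1, -0.0]
width: 0.007
8 0.14 [0.002 0.006]
16 0.279 [0.0032 0.0123]
24 0.419 [0.0035 0.0186]
32 0.559 [0.0029 0.0249]
40 0.698 [0.0014 0.0311]
48 0.838 [-0.0009  0.037 ]
56 0.977 [-0.004   0.0425]
64 1.117 [-0.0079  0.0476]
72 1.257 [-0.0124  0.052 ]
80 1.396 [-0.0175  0.0558]
88 1.536 [-0.023   0.0589]
96 1.676 [-0.029   0.0611]
104 1.815 [-0.0352  0.0625]
112 1.955 [-0.0415  0.063 ]
120 2.094 [-0.0478  0.0626]
128 2.234 [-0.0541  0.0614]
136 2.374 [-0.0601  0.0593]
144 2.513 [-0.0657  0.0563]
152 2.653 [-0.0709  0.0527]
160 2.793 [-0.0755  0.0483]
168 2.932 [-0.0794  0.0433]
176 3.072 [-0.0827  0.0379]
```

View pics/s2.png

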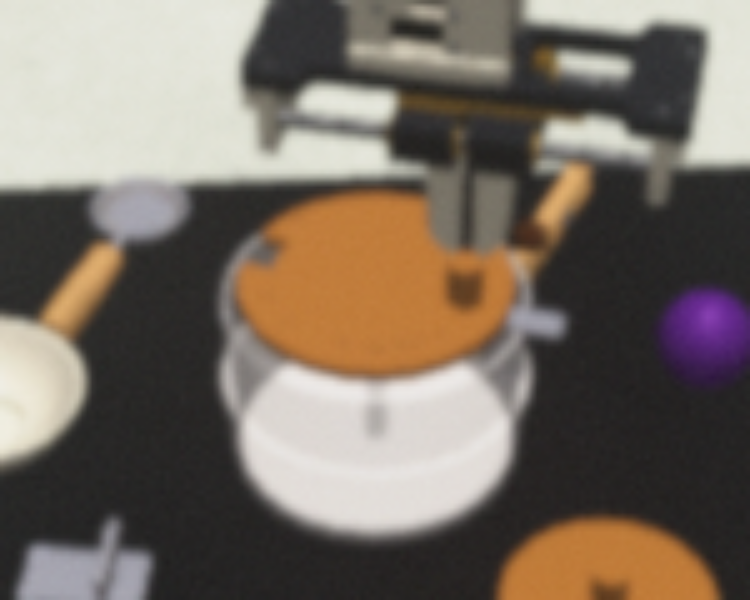

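```bash
python3 -m pendant '[{"dp":[0.002,0.006,0],"rotation":[0,0,0.14],"fingers":1},{"dp":[0.0032,0.0123,0],"rotation":[0,0,0.279],"fingers":1},{"dp":[0.0035,0.0186,0],"rotation":[0,0,0.419],"fingers":1},{"dp":[0.003,0.025,0],"rotation":[0,0,0.559],"fingers":1},{"dp":[0.0014,0.031,0],"rotation":[0,0,0.698],"fingers":1},{"dp":[-0.001,0.037,0],"rotation":[0,0,0.838],"fingers":1},{"dp":[-0.004,0.0425,0],"rotation":[0,0,0.977],"fingers":1},{"dp":[-0.008,0.0476,0],"rotation":[0,0,1.117],"fingers":1},{"dp":[-0.0124,0.052,0],"rotation":[0,0,1.257],"fingers":1}]'; python3 - <<'E'
from h import *
o=arm.observe();print(o["joints"])
cv2.imwrite("pics/s3.png",cv2.resize(arm.get_image("scene")[160:280,250:400],None,fx=5,fy=5))
E
```

```text
clock: 4.05
position: [0.6269, 0.0328, 0.1133]
ee_rot: [-3.135, 0.176, -0.002]
force: [-1.4, 2.6, -0.2]
width: 0.002
[ 0.08431774  0.57191893 -0.32868118  1.67230365  0.21782801  0.93223907
 -0.43801838]
```

View pics/s3.png

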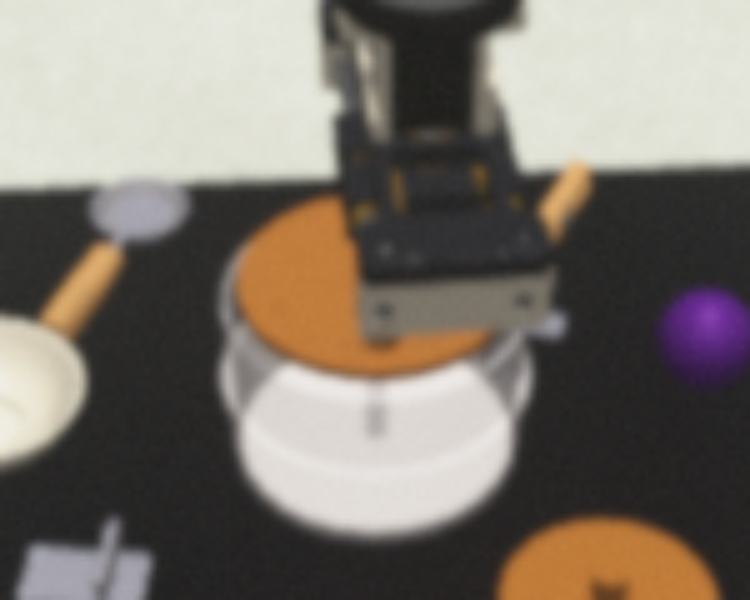

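```bash
python3 -m pendant '[{"dp":[0.002,0.006,0],"rotation":[0,0,0.14],"fingers":1},{"dp":[0.0032,0.0123,0],"rotation":[0,0,0.279],"fingers":1},{"dp":[0.0035,0.0186,0.001],"rotation":[0,0,0.419],"fingers":1},{"dp":[0.003,0.025,0.001],"rotation":[0,0,0.559],"fingers":1},{"dp":[0.0014,0.031,0.001],"rotation":[0,0,0.698],"fingers":1},{"dp":[-0.001,0.037,0.001],"rotation":[0,0,0.838],"fingers":1},{"dp":[-0.004,0.0425,0.001],"rotation":[0,0,0.977],"fingers":1},{"dp":[-0.008,0.0476,0.001],"rotation":[0,0,1.117],"fingers":1},{"dp":[-0.0124,0.052,0.001],"rotation":[0,0,1.257],"fingers":1},{"dp":[-0.0175,0.0558,0.001],"rotation":[0,0,1.396],"fingers":1},{"dp":[-0.023,0.0589,0.001],"rotation":[0,0,1.536],"fingers":1},{"dp":[-0.029,0.0611,0.001],"rotation":[0,0,1.676],"fingers":1},{"dp":[-0.029,0.0611,0.001],"rotation":[0,0,1.676],"fingers":1}]'; python3 - <<'E'
from h import *
o=arm.observe();print(o["joints"])
cv2.imwrite("pics/s4.png",cv2.resize(arm.get_image("scene")[160:280,250:400],None,fx=5,fy=5))
cv2.imwrite("pics/w4.png",arm.get_image("wrist"))
cv2.imwrite("pics/t4.png",cv2.resize(arm.get_image("top")[140:260,270:430],None,fx=5,fy=5))
E
```

```text
clock: 5.72
position: [0.5918, -0.0249, 0.1132]
ee_rot: [-1.96, 2.451, -0.002]
force: [1.6, 0.7, 1.4]
width: 0.006
[-0.12152756  0.49427007  0.10455434  1.79410344 -0.06747871  0.85331003
 -1.77786858]
```

View pics/s4.png

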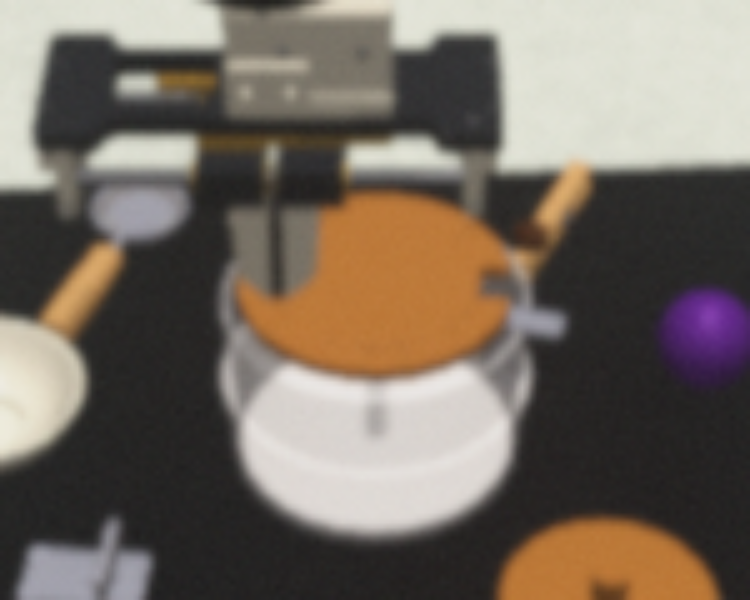

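View pics/w4.png

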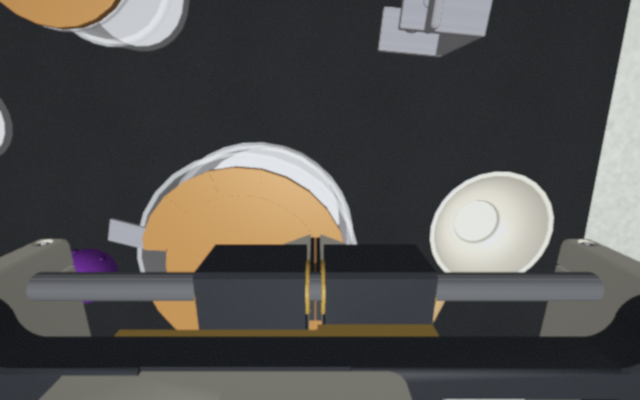

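View pics/t4.png

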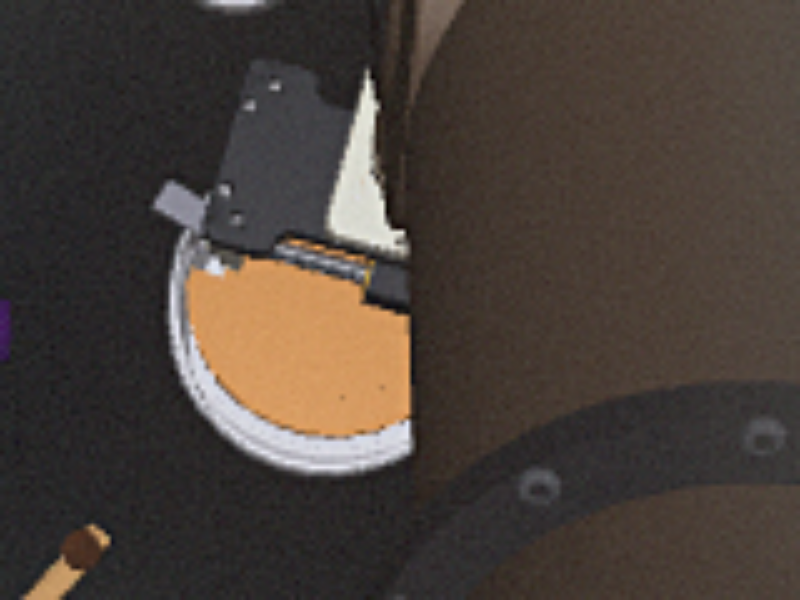

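```bash
python3 - <<'E'
from h import *
o=arm.observe();Rm=R.from_rotvec(o["ee_rot"]).as_matrix();print("yaw",np.degrees(np.arctan2(Rm[1,0],Rm[0,0])))
z=lambda x,y:(270+x/5-.4,140+y/5-.4)
s=lambda x,y:(250+x/5-.4,160+y/5-.4)
for n,Cn,L in(("top",(.5844,.0215),[("tab",z(164,195),.091),("notch",z(222,263),.1)]),("scene",(.5827,.0191),[("notch",s(496,283),.1),("tab",s(566,325),.091),("tabroot",s(520,316),.091)]),("wrist",(.5836,.0203),[("tabend",(110,232),.091),("tab",(126,234),.091),("notch",(154,262),.1),("notch_upper",(154,251),.1),("notch_inner_low",(166,272),.1)])):
    for nm,px,h in L:
        P=plane(n,[px],h)[0]; d=P[:2]-np.array(Cn); print(n,nm,P.round(4),np.hypot(*d).round(4),np.degrees(np.arctan2(d[1],d[0])).round(1))
E
```

```text
yaw -102.65980668298658
top tab [0.6242 0.0961 0.091 ] 0.0845 61.9
top notch [0.5935 0.0693 0.1   ] 0.0486 79.3
scene notch [0.5981 0.071  0.1   ] 0.0542 73.5
scene tab [0.6226 0.097  0.091 ] 0.0876 62.9
scene tabroot [0.6123 0.0787 0.091 ] 0.0665 63.6
wrist tabend [0.623  0.0981 0.091 ] 0.0872 63.1
wrist tab [0.6196 0.0889 0.091 ] 0.0775 62.3
wrist notch [0.601  0.0727 0.1   ] 0.0552 71.6
wrist notch_upper [0.6079 0.0701 0.1   ] 0.0554 64.0
wrist notch_inner_low [0.593  0.0679 0.1   ] 0.0485 78.8
```

```bash
python3 -m pendant '[{"dp":[0.001,0.003,0.001],"rotation":[0,0,0.07],"fingers":1},{"dp":[0.002,0.006,0.001],"rotation":[0,0,0.14],"fingers":1},{"dp":[0.002,0.006,0.001],"rotation":[0,0,0.14],"fingers":1},{"dp":[0.002,0.006,0.001],"rotation":[0,0,0.14],"fingers":1}]'; python3 - <<'E'
from h import *
o=arm.observe();Rm=R.from_rotvec(o["ee_rot"]).as_matrix();print("yaw",np.degrees(np.arctan2(Rm[1,0],Rm[0,0])))
cv2.imwrite("pics/s5.png",cv2.resize(arm.get_image("scene")[200:250,320:380],None,fx=10,fy=10,interpolation=cv2.INTER_CUBIC))
w=arm.get_image("wrist"); cv2.imwrite("pics/w5f.png",w)
cv2.imwrite("pics/w5.png",cv2.resize(w[190:300,90:250],None,fx=5,fy=5,interpolation=cv2.INTER_CUBIC))
E
```

```text
clock: 6.38
position: [0.5859, -0.026, 0.1119]
ee_rot: [-1.788, 2.579, -0.001]
force: [2.2, 0.6, 1.1]
width: 0.003
yaw -110.53539106110152
```

View pics/s5.png

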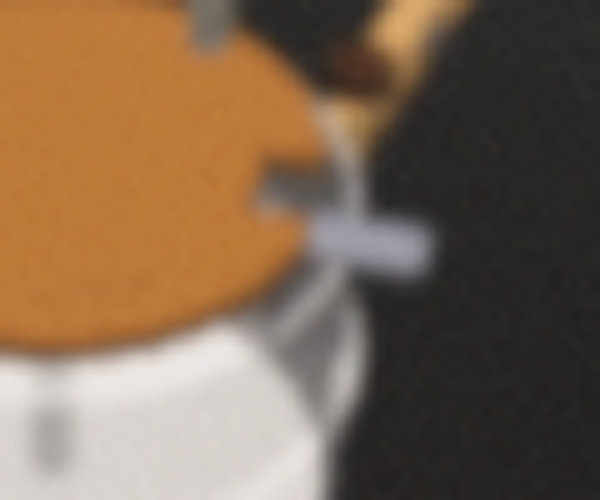

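View pics/w5.png

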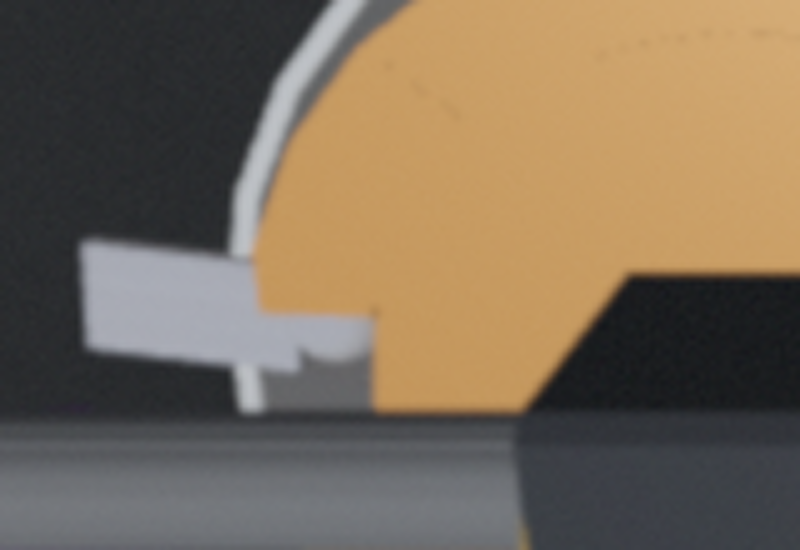

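```bash
cat >> h.py <<'E'
def ang(name,pts,C=(.5836,.0203)):
    for nm,px,h in pts:
        P=plane(name,[px],h)[0]; d=P[:2]-np.array(C); print(name,nm,P.round(4),"r",np.hypot(*d).round(4),"ang",np.degrees(np.arctan2(d[1],d[0])).round(1))
E
python3 - <<'E'
from h import *
w=lambda x,y:(90+x/5-.4,190+y/5-.4)
from h import ang
for C in((.5836,.0203),(.5844,.0215)):
  ang("wrist",[("notch_edge_out",w(262,312),.1),("notch_edge_in",w(375,316),.1),("tabU",w(85,240),.091),("tabL",w(88,348),.091),("tabmidend",w(86,294),.091),("tabU2",w(230,257),.091),("tabL2",w(298,372),.091),("pin low edge",w(338,362),.091)],C)
im=cv2.imread("pics/w5f.png"); print(lid("wrist",im,(150,246,90,420))[:2])
E
```

```text
wrist notch_edge_out [0.6171 0.0726 0.1   ] r 0.0621 ang 57.4
wrist notch_edge_in [0.6119 0.0602 0.1   ] r 0.0489 ang 54.7
wrist tabU [0.6314 0.0951 0.091 ] r 0.0888 ang 57.4
wrist tabL [0.6185 0.1024 0.091 ] r 0.0892 ang 67.0
wrist tabmidend [0.625  0.0988 0.091 ] r 0.0887 ang 62.2
wrist tabU2 [0.6231 0.0793 0.091 ] r 0.071 ang 56.2
wrist tabL2 [0.6061 0.0791 0.091 ] r 0.0629 ang 69.0
wrist pin low edge [0.6056 0.0736 0.091 ] r 0.0577 ang 67.6
wrist notch_edge_out [0.6171 0.0726 0.1   ] r 0.0607 ang 57.4
wrist notch_edge_in [0.6119 0.0602 0.1   ] r 0.0474 ang 54.6
wrist tabU [0.6314 0.0951 0.091 ] r 0.0873 ang 57.4
wrist tabL [0.6185 0.1024 0.091 ] r 0.0878 ang 67.2
wrist tabmidend [0.625  0.0988 0.091 ] r 0.0873 ang 62.3
wrist tabU2 [0.6231 0.0793 0.091 ] r 0.0695 ang 56.2
wrist tabL2 [0.6061 0.0791 0.091 ] r 0.0615 ang 69.3
wrist pin low edge [0.6056 0.0736 0.091 ] r 0.0562 ang 67.9
(array([0.60932062, 0.01192692]), np.float64(0.04146606055350702))
```

```bash
python3 -m pendant '[{"dp":[0.0006,0.0016,0],"rotation":[0,0,0.037],"fingers":1},{"dp":[0.0012,0.0032,0],"rotation":[0,0,0.075],"fingers":1},{"dp":[0.0012,0.0032,0],"rotation":[0,0,0.075],"fingers":1},{"dp":[0.0012,0.0032,0],"rotation":[0,0,0.075],"fingers":1}]'; python3 - <<'E'
from h import *
o=arm.observe();Rm=R.from_rotvec(o["ee_rot"]).as_matrix();print("yaw",np.degrees(np.arctan2(Rm[1,0],Rm[0,0])))
w=arm.get_image("wrist"); cv2.imwrite("pics/w6f.png",w)
cv2.imwrite("pics/w6.png",cv2.resize(w[190:300,90:250],None,fx=5,fy=5,interpolation=cv2.INTER_CUBIC))
E
```

```text
clock: 6.98
position: [0.5822, -0.0259, 0.1117]
ee_rot: [-1.69, 2.645, -0.001]
force: [1.0, 0.8, 1.2]
width: 0.007
yaw -114.86966826855091
```

View pics/w6.png

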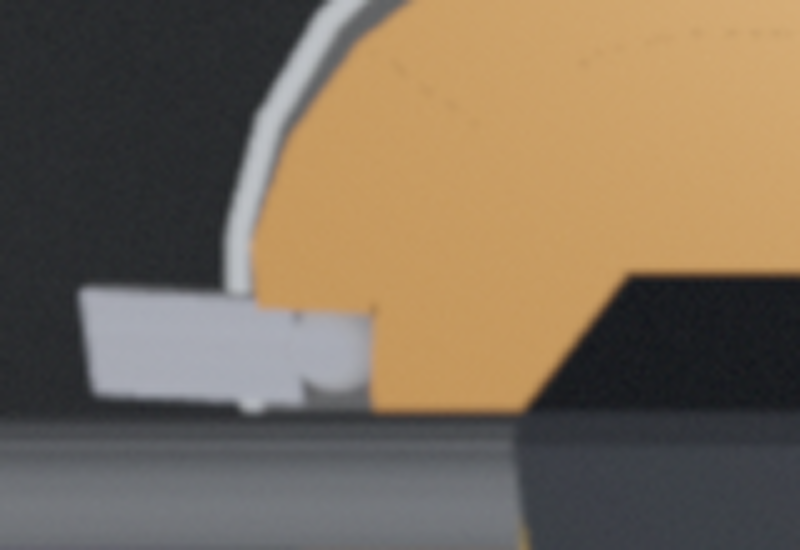

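```bash
python3 -m pendant '[{"dp":[0,-0.006,0],"rotation":[0,0,0],"fingers":1},{"dp":[0,-0.012,0],"rotation":[0,0,0],"fingers":1},{"dp":[0,-0.012,-0.03],"rotation":[0,0,0],"fingers":1},{"dp":[0,-0.012,-0.06],"rotation":[0,0,0],"fingers":1},{"dp":[0,-0.012,-0.06],"rotation":[0,0,0],"fingers":1}]'; python3 - <<'E'
from h import *
goto((.5838,.0207,.15),-28,10)
E
```

```text
clock: 7.65
position: [0.5945, -0.0315, 0.1739]
ee_rot: [-1.687, 2.643, -0.004]
force: [0.6, -0.4, -0.5]
width: 0.005
[-0.0043, 0.0032, 0.0024] [-0.001, -0.0, -0.152]
[-0.0085, 0.0064, 0.0048] [-0.001, -0.0, -0.303]
[-0.0128, 0.0095, 0.0072] [-0.002, -0.0, -0.455]
[-0.0171, 0.0127, 0.0095] [-0.003, -0.0, -0.607]
[-0.0214, 0.0159, 0.0119] [-0.003, -0.001, -0.758]
[-0.0256, 0.0191, 0.0143] [-0.004, -0.001, -0.91]
[-0.0299, 0.0223, 0.0167] [-0.005, -0.001, -1.062]
[-0.0342, 0.0254, 0.0191] [-0.006, -0.001, -1.213]
[-0.0385, 0.0286, 0.0215] [-0.006, -0.001, -1.365]
[-0.0427, 0.0318, 0.0239] [-0.007, -0.001, -1.517]
```

```bash
python3 -m pendant '[{"dp":[-0.0043,0.0032,0],"rotation":[0,0,-0.152],"fingers":1},{"dp":[-0.0085,0.0064,0],"rotation":[0,0,-0.303],"fingers":1},{"dp":[-0.013,0.0095,0],"rotation":[0,0,-0.455],"fingers":1},{"dp":[-0.017,0.013,0],"rotation":[-0.003,0,-0.607],"fingers":1},{"dp":[-0.021,0.016,0],"rotation":[-0.003,0,-0.758],"fingers":1},{"dp":[-0.0256,0.019,0],"rotation":[-0.004,0,-0.91],"fingers":1},{"dp":[-0.03,0.022,0.005],"rotation":[-0.005,0,-1.062],"fingers":1},{"dp":[-0.034,0.0254,0.01],"rotation":[-0.006,0,-1.213],"fingers":1},{"dp":[-0.0385,0.0286,0.02],"rotation":[-0.006,0,-1.365],"fingers":1},{"dp":[-0.0427,0.0318,0.024],"rotation":[-0.007,-0.001,-1.517],"fingers":1},{"dp":[-0.0427,0.0318,0.024],"rotation":[-0.007,-0.001,-1.517],"fingers":1},{"dp":[-0.0427,0.0318,0.024],"rotation":[-0.007,-0.001,-1.517],"fingers":1}]'; python3 - <<'E'
from h import *
o=arm.observe();Rm=R.from_rotvec(o["ee_rot"]).as_matrix();print("yaw",np.degrees(np.arctan2(Rm[1,0],Rm[0,0])),Rm[:,2],o["joints"])
w=arm.get_image("wrist"); cv2.imwrite("pics/w7f.png",w)
cv2.imwrite("pics/s7.png",cv2.resize(arm.get_image("scene")[160:280,250:400],None,fx=5,fy=5))
E
```

```text
clock: 9.15
position: [0.5838, 0.0202, 0.1496]
ee_rot: [3.047, -0.765, -0.001]
force: [0.4, 0.8, 0.0]
width: 0.002
yaw -28.192625472367652 [-5.05511414e-04 -2.89218393e-04 -9.99999830e-01] [ 0.01267782  0.45415534 -0.19320586  1.7561704   0.10461339  0.94178591
 -0.71515368]
```

View pics/w7f.png

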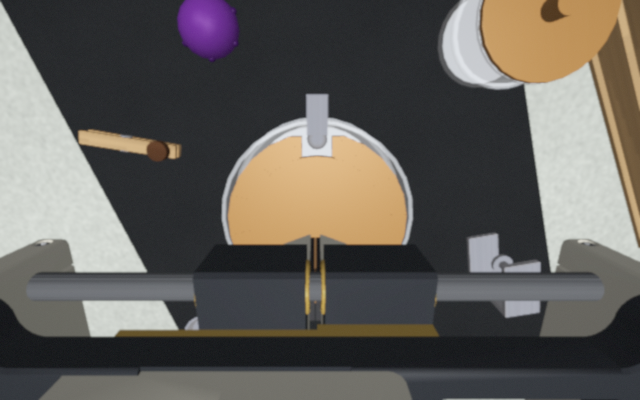

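View pics/s7.png

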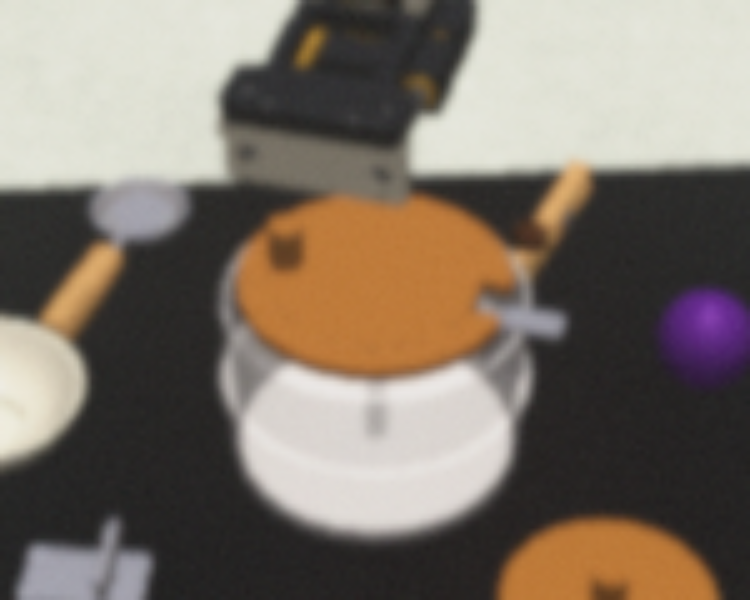

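Aligned-looking: tab at (317,105), pin dome at (317,143), notch about (303–333,145–158). Zooming to quantify.

```bash
python3 - <<'E'
from h import *
w=cv2.imread("pics/w7f.png")
cv2.imwrite("pics/w7.png",cv2.resize(w[85:185,270:370],None,fx=6,fy=6,interpolation=cv2.INTER_CUBIC))
E
```

```text
(no output)
```

View pics/w7.png

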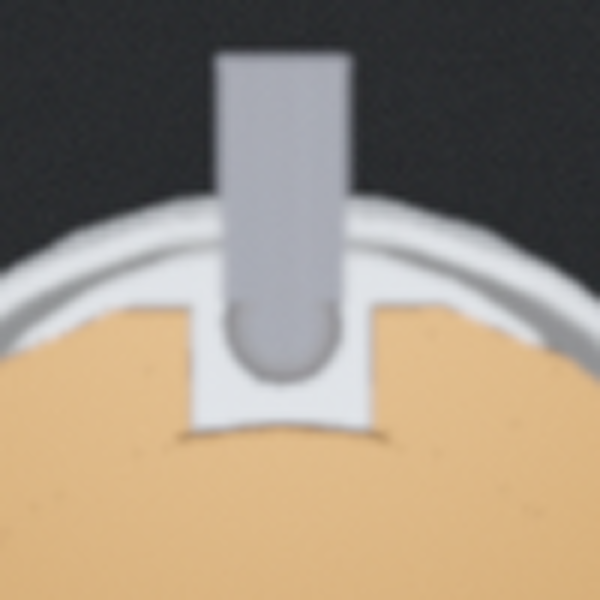

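```bash
python3 -m pendant '[{"dp":[0,0,0.02],"rotation":[0,0,0],"fingers":1},{"dp":[0,0,0.038],"rotation":[0,0,0],"fingers":1},{"dp":[0,0,0.046],"rotation":[0,0,0],"fingers":1},{"dp":[0,0,0.05],"rotation":[0,0,0],"fingers":1},{"dp":[0,0,0.053],"rotation":[0,0,0],"fingers":1},{"dp":[0,0,0.055],"rotation":[0,0,0],"fingers":1}]'; python3 - <<'E'
from h import *
w=arm.get_image("wrist"); cv2.imwrite("pics/w8.png",cv2.resize(w[85:285,170:470],None,fx=2.6,fy=2.6))
E
```

```text
clock: 10.0
position: [0.5836, 0.02, 0.0957]
ee_rot: [3.046, -0.765, -0.0]
force: [-4.3, -0.4, 7.1]
width: 0.005
```

View pics/w8.png

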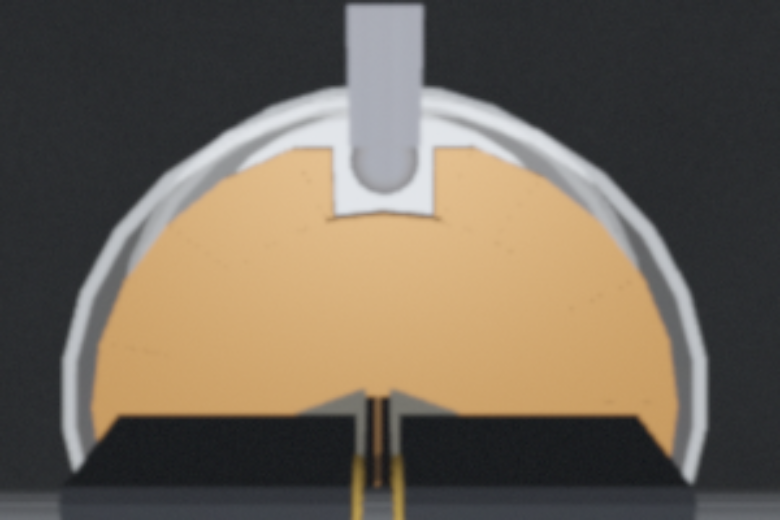

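```bash
python3 -m pendant '[{"dp":[0,0,0.002],"rotation":[0,0,0],"fingers":1},{"dp":[0,0,0.004],"rotation":[0,0,0],"fingers":1},{"dp":[0,0,0.006],"rotation":[0,0,0],"fingers":1},{"dp":[0,0,0.006],"rotation":[0,0,0],"fingers":1}]'
```

```text
clock: 10.55
position: [0.5837, 0.02, 0.0922]
ee_rot: [3.046, -0.766, 0.002]
force: [-9.7, -0.6, 24.0]
width: 0.002
```

```bash
python3 -m pendant '[{"dp":[0,0,0.002],"rotation":[0,0,0],"fingers":1},{"dp":[0,0,0.003],"rotation":[0,0,0],"fingers":1},{"dp":[0,0,0.004],"rotation":[0,0,0],"fingers":1}]'; python3 - <<'E'
from h import *
w=arm.get_image("wrist"); cv2.imwrite("pics/w9.png",cv2.resize(w[85:285,170:470],None,fx=2.6,fy=2.6))
E
```

```text
clock: 10.92
position: [0.5838, 0.02, 0.0919]
ee_rot: [3.046, -0.767, 0.004]
force: [-14.8, -2.4, 41.0]
width: 0.009
```

View pics/w9.png

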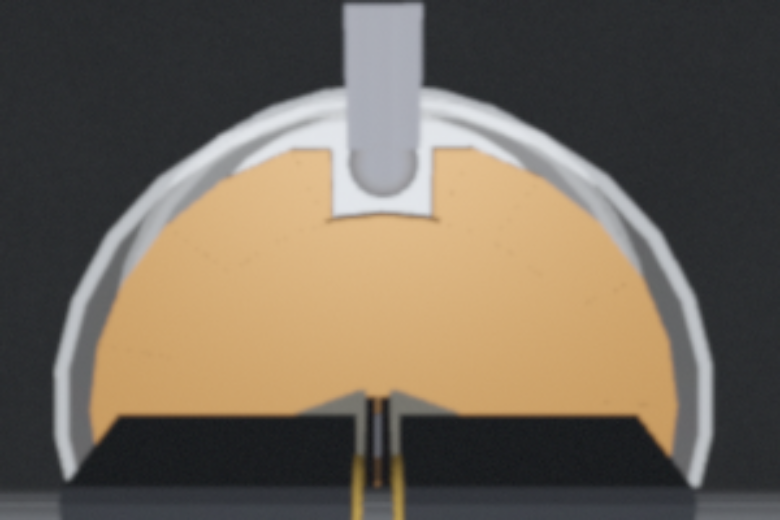

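```bash
python3 -m pendant '[{"dp":[0,0,-0.01],"rotation":[0,0,0],"fingers":1},{"dp":[0,0,-0.05],"rotation":[0,0,0],"fingers":1},{"dp":[0,0,-0.1],"rotation":[0,0,0],"fingers":1},{"dp":[-0.04,0.03,-0.13],"rotation":[0,0,0],"fingers":1},{"dp":[-0.08,0.06,-0.13],"rotation":[0,0,0],"fingers":1},{"dp":[-0.12,0.1,-0.13],"rotation":[0,0,0],"fingers":1},{"dp":[-0.16,0.12,-0.13],"rotation":[0,0,0],"fingers":1},{"dp":[-0.16,0.12,-0.13],"rotation":[0,0,0],"fingers":1}]'; python3 - <<'E'
from h import *
print(arm.observe()["position"],arm.observe()["force"])
cv2.imwrite("pics/w10.png",arm.get_image("wrist"))
s=arm.get_image("scene");cv2.imwrite("pics/s10f.png",s)
cv2.imwrite("pics/s10.png",cv2.resize(s[160:280,250:400],None,fx=5,fy=5,interpolation=cv2.INTER_CUBIC))
t=arm.get_image("top");cv2.imwrite("pics/t10.png",t)
E
```

```text
clock: 11.98
position: [0.3832, -0.01, 0.2222]
ee_rot: [3.045, -0.768, 0.005]
force: [1.2, -0.5, 1.5]
width: 0.008
[ 0.38321571 -0.00999376  0.22215393] [ 1.20963538 -0.54849735  1.52339468]
```

View pics/w10.png

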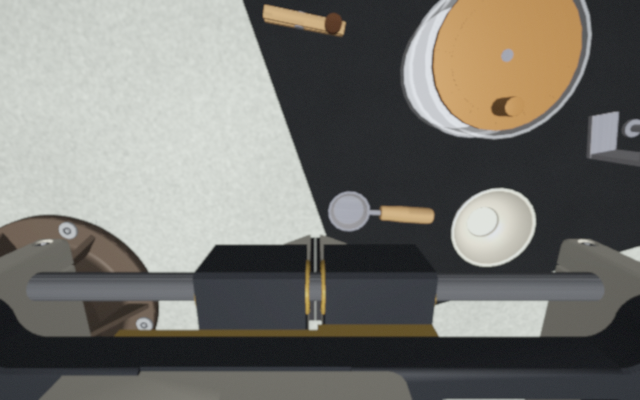

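View pics/s10.png

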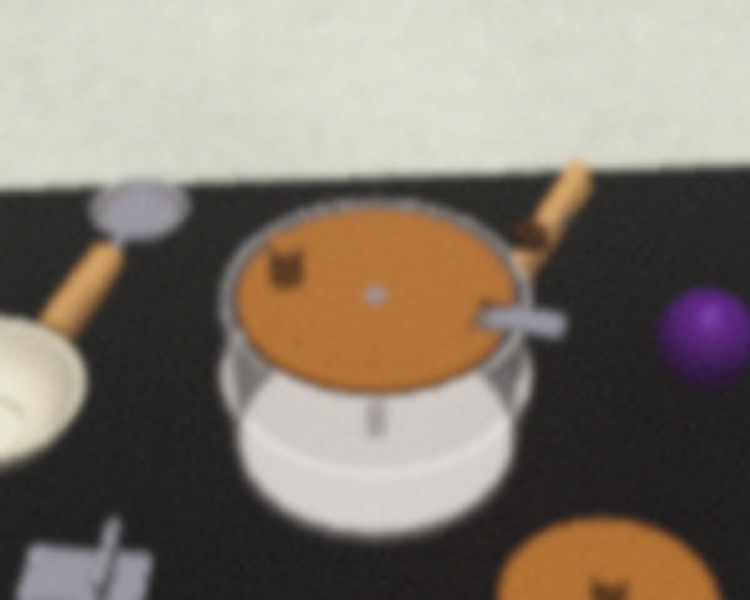

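View pics/t10.png

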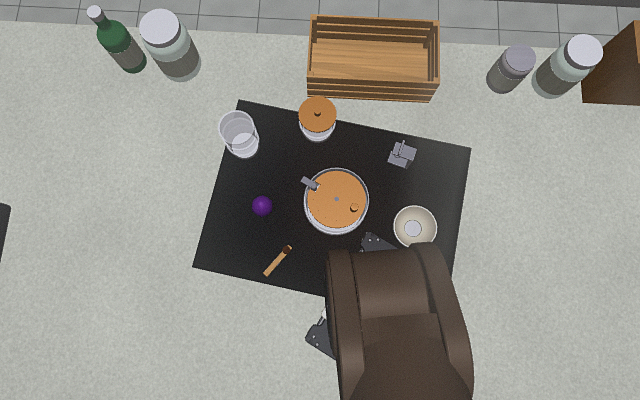

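```bash
python3 - <<'E'
from h import *
a=lid("scene",cv2.imread("pics/scene0.png"),(190,250,285,362)); 
im=cv2.imread("pics/s10f.png")
pc=[]
for f in("scene0","s10f"):
    C=lid("scene",cv2.imread(f"pics/{f}.png"),(190,250,285,362),.1); pc.append(proj("scene",[[*C[0],.1]])[0]); print(f,C[:2],pc[-1])
print("drop px",pc[1]-pc[0], "10mm =",proj("scene",[[.583,.02,.092]])-proj("scene",[[.583,.02,.102]]))
E
```

```text
scene0 (array([0.58271255, 0.019111  ]), np.float64(0.0629691279049375)) [324.69480012 215.16158848]
s10f (array([0.59522681, 0.01618948]), np.float64(0.060624431661711164)) [324.62259614 218.87763868]
drop px [-0.07220398  3.7160502 ] 10mm = [[0.01041013 3.396685  ]]
```

The lid dropped 3.7 px in the scene view, against 3.4 px expected for 10 mm, so it is home. The arm is clear of everything.

```bash
python3 -c "
from cell import arm
print(arm.sign_off())"
```

```text
the job is handed in; nothing more can be done
None
```

The tower looks closed, and I handed the job in at about 12 s; the hand-in gives no verdict.

- **Turning:** with the shut fingertips I pushed the peg about 175° clockwise. In the wrist view the notch then stood about 0.2 mm off the pin's centre, and it allows 3 mm either side.
- **Pressing:** I pressed the bare middle of the lid until it stopped hard with the fingertip at z ≈ 0.092 m. That is 2 mm above the 0.090 m I expected, and I put the difference down to the mat's thickness, which I did not measure.
- **Lid depth:** after I backed off, the lid sat 3.7 px lower in the scene camera, where 3.4 px is expected for 10 mm. The steel pin was showing in the notch.
- **Force:** the last press peaked at 41 N on the fingertips, slightly more than it needed. The 40 N limit is for the arm and gripper body, which touched nothing; the wrist limit is 120 N.
- **Other things on the mat:** everything visible in the last pictures looked where it started. The arm hid parts of the top view, but the other two views covered those.

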